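# Key a bracelet-display tier onto its stand

### The arm

A 6-joint arm with a two-finger parallel gripper is mounted at the origin on the work surface. World frame = base frame: x ahead of the robot, y to its left, z up, the work surface at z = 0. Lengths are in mm, angles in degrees, forces in N, time in s.
With the tool pointing down it reaches from about 350 to 850 mm from the base axis. Payload 8.1 kg.
Tool frame: the origin (TCP) lies at the very end of the fingers, on their centre line; the grasp point (between the pads) lies 19 mm behind it; z points along the fingers, y is the line along which they close (so a half turn about z gives the same grasp; the last joint's range is limited). The gripper opens to 85 mm and grips with 20 to 120 N. Pads are 22 mm wide; open, the fingers measure 114 mm over their backs; the gripper's body (76 mm by 85 mm) begins 54 mm behind the grasp point. The pads swing forward as they close: fully open they stand 13 mm farther back than shut.
Start: joints at [-72.445, 7.471, 85.268, -0, 87.261, -4.893], TCP at [229.132, -554.53, 231.292] pointing down, gripper open.
Joint ranges: [-169.43, 169.43], [-51.17, 129.36], [1.28, 143.12], [-76.62, 256.62], [0, 156.53], [-152.29, 152.29]. Speed limits (degrees/s): [136.94, 136.94, 159.86, 180, 180, 180].

### API

Orientations are given as [roll, pitch, yaw] about the fixed x, y, z axes, in that order (R = Rz(yaw) Ry(pitch) Rx(roll)).
In Python, from station import ctrl, ik, cams, telemetry gives the robot as it stands. The module is installed in compiled form; this text tells all that it offers. Calls block until the motion is done:
- ctrl.move_pose(position, orientation): joint-space move of the TCP to a pose.
- ctrl.servo_line(position, rot=None, feed=150, max_force=None): straight line of the TCP; rot=None keeps the orientation; feed is the mean speed in mm/s. With max_force (N) it stops when the force on the tool has changed by that much, and returns True; else False.
- ctrl.set_joints(angles): joint-space move.
- ctrl.set_gripper(opening, effort=None): finger opening in mm; effort is the grip in N (None keeps the last); returns when the fingers have stopped.
- ctrl.hold(seconds).
- ik(position, orientation): joint angles nearest the present ones, or None.
- cams.grab_frame(name): name is "scene" or "top" or "wrist"; returns the picture (384x512x3 uint8, red, green, blue); there is no depth.
- cams.camera_params(name): a dict with "intrinsics" (3x3 intrinsics, pixels), "R" (3x3) and "t" (3): a world point X has camera coordinates R X + t. Camera axes: x right, y down, z forward; pixel columns grow to the right and rows downward; lengths in mm; the calibration is good to about 2 mm. A picture is of the moment at which its call begins: read the wrist's pose just before it. camera_params takes no time and is no camera call; for the wrist camera it gives the pose at the moment of the call.
A pose or a line that the arm cannot do raises ctrl.IKError and nothing moves.
- ctrl.job_done(): hands the job in; it is judged then, once.
Readings, each from a call of its own:
- telemetry.current_time_s(): time.
- telemetry.current_qpos(): joint angles.
- telemetry.current_qvel(): joint speeds.
- telemetry.current_effort(): joint torques, N m.
- telemetry.current_eef_pos(): TCP position.
- telemetry.current_ee_rot(): TCP orientation.
- telemetry.current_wrist_force(): force on the tool from outside, world axes, zero at the start.
- telemetry.current_torque(): the same for the moment, N m.
- telemetry.current_width(): finger opening in mm.
- telemetry.current_grip_force(): force on a finger pad.
Only numpy, scipy, OpenCV 4.12 (cv2) and the standard library are available. Lean on these libraries where they do the work, as an engineer would, in place of code of your own. Each camera call takes 0.05 s, during which the arm holds its last target. There are 200 camera calls.

### The job

Pick up the square wooden tier by its boss and lower it gently over the brass post of the display stand. Turn it under light pressure until its slot finds the stand's key pin, seat it fully home and level on the head, and let go. Do not force it, and leave everything else on the table where it is.

Things in the scene. Friction and masses are not known exactly. Their poses are not given: they have to be found in the camera images.
- tier: The loose tier, lying flat, right side up: light wooden plate 130 x 130 x 8 mm with four brass corner pegs and, in the middle of its upper face, a square boss to grasp from above, 32 x 32 mm, parallel to the plate's sides, 45 mm high (53 mm in all). A round 18 mm bore runs through both. Mass 0.17 to 0.35 kg. Origin: centre of the underside, on the bore's axis; z up, x towards the pin slot.
- pin_slot (a point): Centre of the pin slot at the tier's underside, 45 mm from the bore's axis along the tier's +x. The slot goes through the plate and is 12.5 mm long radially by 10.5 mm wide, with sharp edges. It is the only slot.
- stand: The fixed display stand: dark wooden foot 136 mm across with a column, carrying a wooden head 112 mm across. The head's brake is on: it does not turn. Origin: centre of the foot's underside, on the post's axis; z up, x towards the red mark on the foot. More than 35 N between tier and stand does damage; about 5 N is enough to feel for the pin.
- seat (a point): Centre of the seat, on the post's axis, 72 mm above the table, level with the tops of the three dark rubber pads (12 mm across, 2 mm high, 40 mm from the axis) on the head. The tier's origin comes here when it is fully home.
- post_top (a point): Top of the upright brass post: 16 mm thick, rising from the middle of the seat to 55 mm above it, its last 6 mm tapered to 9 mm.
- mark (a point): Red mark on the stand's foot, 54 mm from the post's axis. The upright steel key pin (8 mm thick, round end, 14.5 mm above the seat, 45 mm from the post's axis) is not reported: seen from above it stands between 0.12 and 0.75 rad counter-clockwise of this mark, about the post's axis, differently each time.
- bangle: Bystander, to be left alone: turned red-brown wooden bangle, 68 mm across, 14 mm high, origin at the centre of its underside.
- paper_cup: Bystander, to be left alone: white cup, 72 mm across, 85 mm high, origin at the centre of its underside.
- wood_bowl: Bystander, to be left alone: orange-brown wooden bowl, 100 mm across, 45 mm high, origin at the centre of its underside.
- paint_dish: Bystander, to be left alone: yellow paint dish, 84 mm across, 28 mm high, origin at the centre of its underside.
- jar: Bystander, to be left alone: white jar with dark cap, 60 mm across, 70 mm high, origin at the centre of its underside.
- phone: Bystander, to be left alone: black phone lying flat, 75 x 150 x 9 mm, origin at the centre of its underside.
- brush: Bystander, to be left alone: brush lying flat, 180 mm long; origin at mid-length underneath.
There are look-alikes about, which are no part of the job. Of the things that look like the tier, take the one that is farthest from the robot's base at the start.

How it is judged:
By the outcome, as a careful person would: the job done as asked, in the order asked, and still so for the second after the job is handed in, with the robot touching nothing.
It also fails if it takes over 61 s, if anything falls off the work surface, if the arm or the gripper's body presses on something with over 40 N, if the wrist force passes 120 N, or if a joint passes its speed limit or range.

## Working session

There is one attempt and no reset: what is moved stays moved. The work goes in short steps, each a Python script; the robot and the scene stay as the last script left them, time stands still between calls to the robot, and variables do not carry over. Pictures are saved under pics/ and viewed, at most 10 in all, crops included, and the job is handed in when it is done.

```bash
mkdir -p pics
cat > h.py <<'E'
import numpy as np, cv2
from station import ctrl, ik, cams, telemetry as T
def grab(n):
    p=cams.camera_params(n); im=cams.grab_frame(n)
    return im,{k:np.array(p[k],float) for k in("intrinsics","R","t")}
def ray(p,uv):
    C=-p["R"].T@p["t"]; d=p["R"].T@np.linalg.solve(p["intrinsics"],[uv[0],uv[1],1.]); return C,d/np.linalg.norm(d)
def plane(p,uv,z):
    C,d=ray(p,uv); return C+d*(z-C[2])/d[2]
def tri(rays):
    A=np.zeros((3,3));b=np.zeros(3)
    for C,d in rays:
        M=np.eye(3)-np.outer(d,d);A+=M;b+=M@C
    X=np.linalg.solve(A,b); return X,[np.linalg.norm(np.cross(X-C,d)) for C,d in rays]
def proj(p,X):
    c=p["R"]@np.array(X,float)+p["t"]; q=p["intrinsics"]@c; return q[:2]/q[2]
def save(im,n): cv2.imwrite(f"pics/{n}.png",cv2.cvtColor(im,cv2.COLOR_RGB2BGR))
E
python3 - <<'E'
from h import *
a,pa=grab("top");b,pb=grab("scene")
np.save("top.npy",a);np.save("scene.npy",b)
save(cv2.resize(a,(768,576),interpolation=cv2.INTER_CUBIC),"top");save(cv2.resize(b,(768,576),interpolation=cv2.INTER_CUBIC),"scene")
for p in(pa,pb):print(-p["R"].T@p["t"],p["intrinsics"][0,0],p["R"][2])
print(T.current_time_s(),T.current_eef_pos(),T.current_ee_rot(),T.current_wrist_force())
E
```

```text
[ 493.42040944   17.34415466 1272.1991909 ] 407.85868271409936 [ 4.90915430e-02  1.68773905e-04 -9.98794269e-01]
[967.88730638 668.94738453 717.16513349] 396.23301181023766 [-0.4212877  -0.65377664 -0.62856406]
0.1 [ 228.97403017 -554.06244788  230.35276384] [-1.79906202e+02 -7.01742774e-03  2.24484596e+01] [-1.27426328 -0.21711485 -0.25349463]
```

View pics/top.png

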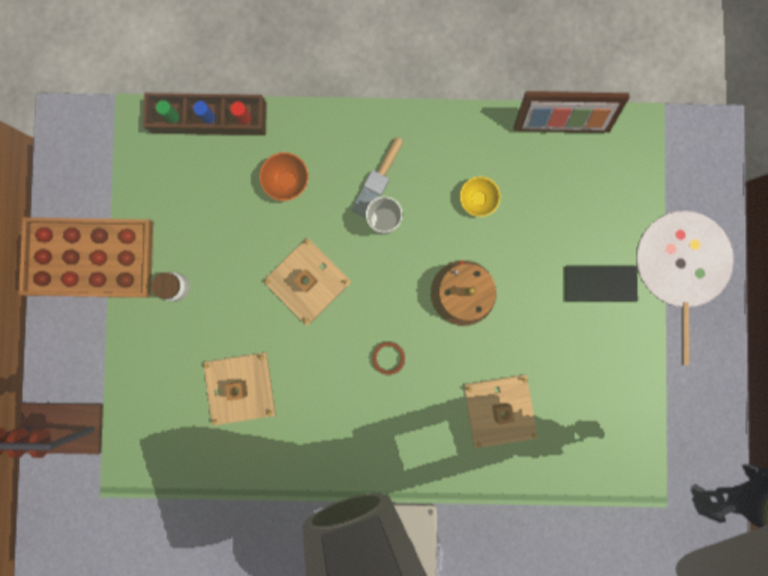

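View pics/scene.png

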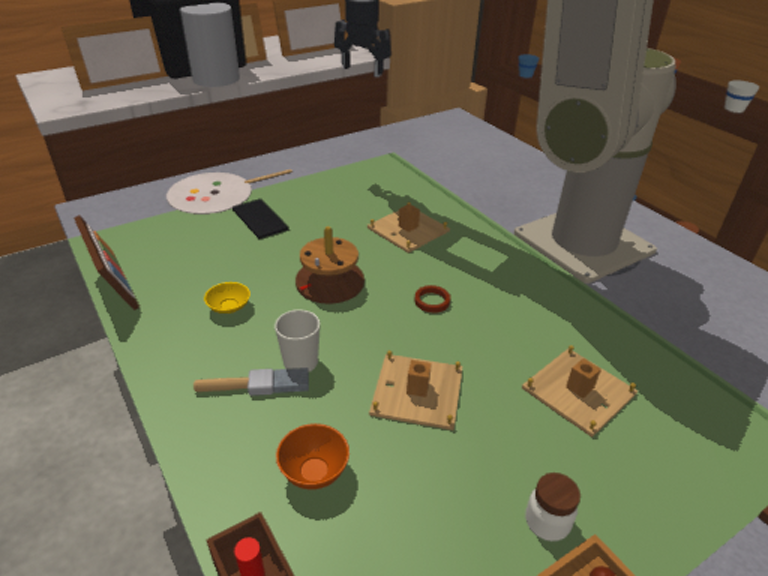

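The top view (768x576) shows three tier look-alikes: A at (307,281) with a slot at (322,266), B at (238,388), and C at (500,411) with a slot at (498,389). The stand is at (464,292). In the scene view its red mark is near (305,290) and the key pin near (318,262). A looks farthest from the base, so I'll compute the distances and confirm it in a crop.

Run:
```python
from h import *
a=np.load("top.npy");b=np.load("scene.npy")
P={n:cams.camera_params(n) for n in("top","scene")}
P={n:{k:np.array(v[k],float) for k in("intrinsics","R","t")} for n,v in P.items()}
for n,uv in dict(A=(307,281),B=(238,388),C=(500,411)).items():
    X=plane(P["top"],np.array(uv)/1.5,8);print(n,X,np.hypot(*X[:2]))
# boss-top hole A in both
f=lambda s,t:tri([ray(P["top"],np.array(t)/1.5),ray(P["scene"],np.array(s)/1.5)])
print("A boss",f((420,368),(303,280)));print("post",f((328,230),(472,291)))
print("stand foot",plane(P["top"],(464/1.5,292/1.5),70))
L=cv2.resize(a[150:225,165:245],(400,375),interpolation=cv2.INTER_CUBIC)
M=cv2.resize(a[165:225,280:344],(400,375),interpolation=cv2.INTER_CUBIC)
N=cv2.resize(b[145:205,190:254],(400,375),interpolation=cv2.INTER_CUBIC)
save(np.hstack([L,M]),"crop1")
```

```text
A [558.23501526 163.57610514   8.        ] 581.7073787036534
B [336.01744709 300.01858462   8.        ] 450.46517719569476
C [ 298.55248295 -237.78400377    8.        ] 381.6737055756669
A boss (array([557.37640233, 166.70602821,  53.05028725]), [np.float64(0.5145450175369647), np.float64(0.514545017536933)])
post (array([ 538.34536583, -160.51169508,  118.12429849]), [np.float64(0.9118486923226674), np.float64(0.9118486923226139)])
stand foot [ 538.78468455 -152.72998087   70.        ]
```

View pics/crop1.png

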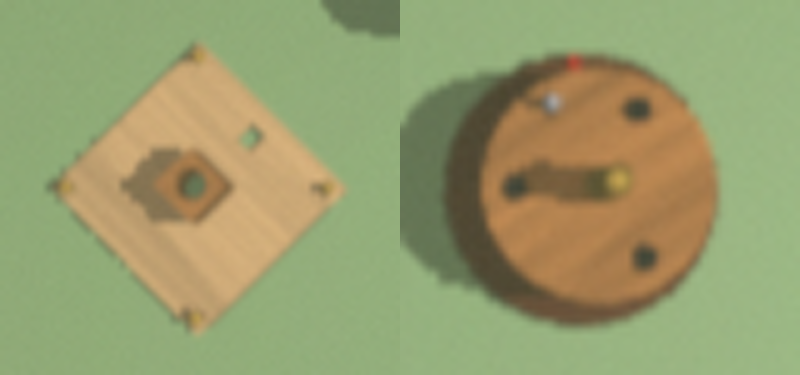

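A has the slot and, at 582 mm, is the farthest from the base (B 450, C 382). Its boss top triangulates to 53 mm and the post top to 118, roughly the expected 127. In the crop, A's bore is at (193,185) and its slot at (250,139). The steel pin is at (551,103) and the red mark at (575,63). Next I'll take close wrist views.

Run:
```python
from h import *
from scipy.spatial.transform import Rotation as Ro
P={n:{k:np.array(v,float) for k,v in cams.camera_params(n).items() if k in("intrinsics","R","t")} for n in("top","scene","wrist")}
p=P["wrist"];C=-p["R"].T@p["t"];R=Ro.from_euler("xyz",T.current_ee_rot(),degrees=True)
print("cam in tool",R.inv().apply(C-T.current_eef_pos()),"axis",R.inv().apply(p["R"][2]),"f",p["intrinsics"])
t=P["top"];c1=lambda u,v:(165+u/5,150+v/5); c2=lambda u,v:(280+(u-400)/6.25,165+v/6.25)
cs=[plane(t,c1(*q),8) for q in((200,45),(340,190),(195,330),(62,187))];ctr=np.mean(cs,0);s=plane(t,c1(250,139),8)
b=plane(t,c1(193,185),53);print("centre",ctr,"bore",b,"slot",s,np.linalg.norm((s-b)[:2]),np.degrees(np.arctan2(*(s-b)[1::-1])))
po=plane(t,c2(618,180),127);pi=plane(t,c2(552,102),86);d=(pi-po)[:2]
print("post",po,"pin",pi,np.linalg.norm(d),np.degrees(np.arctan2(d[1],d[0])))
for y in range(-180,180,45):
    print(y,[None if q is None else np.round(q,0)[[0,5]] for q in(ik([557,166,120],[180,0,y]),ik([538,-155,150],[180,0,y]))])
```

```text
cam in tool [  71.30447107    2.37945912 -141.98548119] axis [-2.80885599e-01 -7.37415355e-04  9.59740974e-01] f [[311.48077701   0.         252.19560138]
 [  0.         311.48077701 192.89659917]
 [  0.           0.           1.        ]]
centre [557.56850861 162.98852516   8.        ] bore [556.87116958 161.5861042   53.        ] slot [588.45261149 132.15828612   8.        ] 43.16693121604017 -42.97830130360916
post [ 539.34187941 -160.22548035  127.        ] pin [ 576.84880251 -135.44697597   86.        ] 44.95268134681221 33.45027280199797
-180 [array([ 12., -78.]), array([ -21., -111.])]
-135 [array([  12., -123.]), None]
-90 [None, None]
-45 [array([ 12., 147.]), array([-21., 114.])]
0 [array([ 12., 102.]), array([-21.,  69.])]
45 [array([12., 57.]), array([-21.,  24.])]
90 [array([12., 12.]), array([-21., -21.])]
135 [array([ 12., -33.]), array([-21., -66.])]
```

Run:
```python
from h import *
import pickle
out=[];tiles=[]
for n,pos,yaw,X in(("s1",(525,-158,260),123,(539,-158,90)),("s2",(590,-130,260),123,(539,-158,90)),("a1",(557,163,190),45,(557,162,20)),("a2",(610,140,190),45,(557,162,20))):
    ctrl.move_pose(pos,[180,0,yaw]);ctrl.hold(.15)
    im,p=grab("wrist");u=proj(p,X);c=np.clip((u-[130,97]).astype(int),0,[512-260,384-195])
    out.append((n,im,p,c));tiles.append(cv2.resize(im[c[1]:c[1]+195,c[0]:c[0]+260],(400,300),interpolation=cv2.INTER_CUBIC));print(n,u,c,T.current_time_s())
pickle.dump(out,open("w.pkl","wb"))
save(np.vstack([np.hstack(tiles[:2]),np.hstack(tiles[2:])]),"wrist4")
```

```text
s1 [264.80699627 178.90734365] [134  81] 2.1
s2 [196.59645224 168.03483685] [66 71] 2.6833
a1 [250.32238215 173.87139748] [120  76] 4.5167
a2 [200.14363085 193.61615271] [70 96] 5.0583
```

View pics/wrist4.png

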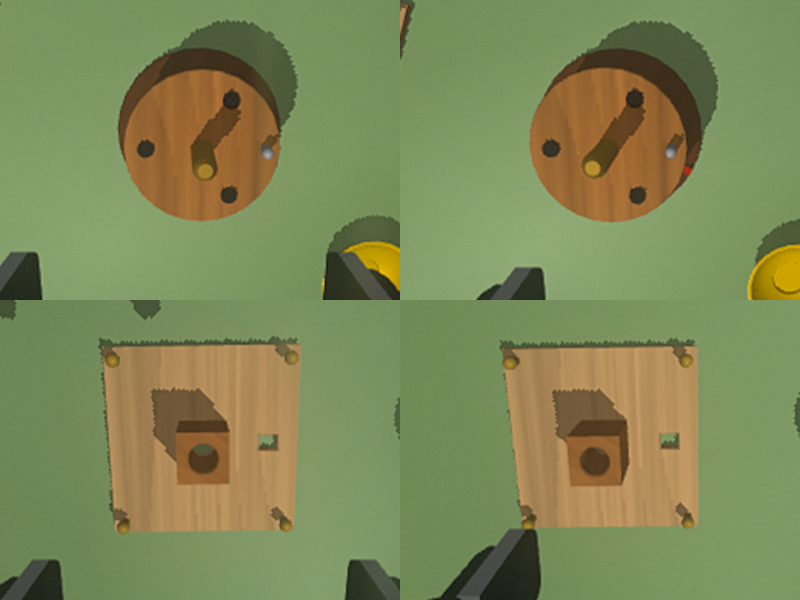

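The tiles show the following. Stand: post top at (205,171) and (593,168), pin tip at (267,153) and (671,153), three pads, and the red mark clockwise of the pin. Tier: bore at (203,459) and (595,461), slot at (268,441) and (669,441). Now I'll triangulate these.

Run:
```python
from h import *
import pickle
W={n:(im,p,c) for n,im,p,c in pickle.load(open("w.pkl","rb"))}
def px(n,t): return W[n][2]+(np.array(t)+.5)*.65-.5
def tr(s,a,b):
    X,r=tri([ray(W[s+"1"][1],px(s+"1",a)),ray(W[s+"2"][1],px(s+"2",b))]);return X,np.round(r,1)
post=tr("s",(205,171),(193,168));pin=tr("s",(267,153),(271,153))
pads=[tr("s",*q)[0] for q in(((231,100),(235,99)),((146,149),(151,149)),((229,195),(238,196)))]
print("post",post);print("pin",pin)
A=np.array(pads);M=np.c_[2*A[:,:2],np.ones(3)];c=np.linalg.solve(M,(A[:,:2]**2).sum(1))[:2]
print("pads",A.round(1),"axis",c,np.linalg.norm(A[:,:2]-c,axis=1))
d=pin[0][:2]-c;print("pin r,ang",np.hypot(*d),np.degrees(np.arctan2(d[1],d[0])))
bore=tr("a",(203,159),(195,161));slot=tr("a",(268,141),(269,141));print("bore",bore);print("slot",slot)
for n,cs in(("a1",((101,46),(301,45),(295,230),(114,231))),("a2",((103,48),(298,46),(298,226),(121,227)))):
    K=np.array([plane(W[n][1],px(n,q),8)[:2] for q in cs]);print(n,"ctr",K.mean(0),"sides",np.linalg.norm(K-np.roll(K,1,0),axis=1).round(1),[np.degrees(np.arctan2(*(K[i]-K[j])[::-1])).round(1) for i,j in((1,0),(2,3),(3,0),(2,1))])
    h={"a1":(203,159),"a2":(195,161)}[n];s={"a1":(268,141),"a2":(269,141)}[n]
    print(plane(W[n][1],px(n,h),53),plane(W[n][1],px(n,s),8))
for n,q,z in(("s1",(205,171),127),("s2",(193,168),127),("s1",(267,153),85),("s2",(271,153),85)):print(n,z,plane(W[n][1],px(n,q),z))
```

```text
post (array([ 541.89641024, -160.98136615,  124.36340355]), array([0., 0.]))
pin (array([ 579.96605984, -136.801434  ,   78.83764042]), array([0.2, 0.2]))
pads [[ 539.8 -120.6   67.8]
 [ 508.4 -181.8   71.2]
 [ 577.8 -178.7   69.4]] axis [ 542.217951   -160.48970236] [39.95314194 39.95314194 39.95314194]
pin r,ang 44.565163287190714 32.1097195939448
bore (array([559.28212708, 162.17682095,  49.39643832]), array([0.1, 0.1]))
slot (array([592.60158294, 132.36615351,   9.77962801]), array([0.4, 0.4]))
a1 ctr [559.89213589 162.99350335] sides [129.6 130.3 129.5 131.6] [np.float64(-44.7), np.float64(-44.7), np.float64(-134.3), np.float64(-133.7)]
[559.85062937 162.66304557  53.        ] [592.65077204 132.28173263   8.        ]
a2 ctr [560.09696378 162.99937903] sides [129.9 129.3 130.3 130.9] [np.float64(-44.4), np.float64(-44.6), np.float64(-135.1), np.float64(-134.4)]
[560.64312003 162.64119056  53.        ] [592.073264   131.71415268   8.        ]
s1 127 [ 541.37433087 -160.4168577   127.        ]
s2 127 [ 541.98553382 -160.14080695  127.        ]
s1 85 [ 578.08838818 -135.92290339   85.        ]
s2 85 [ 579.51243848 -135.78547961   85.        ]
```

The points agree: bore at (560, 162.8), tier yaw −44.5°, stand axis (541.9, −160.3), pin at 33° and r≈44.6 (expected 45). I'll grasp at tool yaw 45.5°.

Run:
```python
from h import *
ctrl.set_gripper(60,40)
ctrl.move_pose([560,162.8,75],[180,0,45.5])
print(T.current_eef_pos(),T.current_wrist_force())
print("hit",ctrl.servo_line([560,162.8,15],feed=60,max_force=6),T.current_eef_pos())
ctrl.set_gripper(20,50);print("w",T.current_width(),T.current_grip_force(),T.current_wrist_force())
ctrl.servo_line([560,162.8,25],feed=40)
print("w",T.current_width(),T.current_grip_force(),T.current_wrist_force(),T.current_torque())
ctrl.servo_line([560,162.8,160],feed=150)
im,p=grab("wrist");ps=p;save(im,"lift");np.save("lift.npy",im)
print("w",T.current_width(),T.current_grip_force(),T.current_eef_pos(),T.current_ee_rot(),T.current_time_s())
```

```text
[560.83756266 162.846704    76.05780518] [-0.20781078 -0.29207167  1.49841158]
hit False [560.45649989 162.90602392  15.55365795]
w 31.656763783335506 51.06068730354309 [-1.22902913  1.28280533  4.00678556]
w 31.046523243615418 50.30949890613556 [ 0.02270868  0.22023107 -2.22397452] [-0.04218769 -0.04118719  0.02823545]
w 31.404731953906175 50.307555198669434 [559.01905882 162.61850709 158.29807362] [-1.79912456e+02  1.26248972e-01  4.55030016e+01] 9.0167
```

View pics/lift.png

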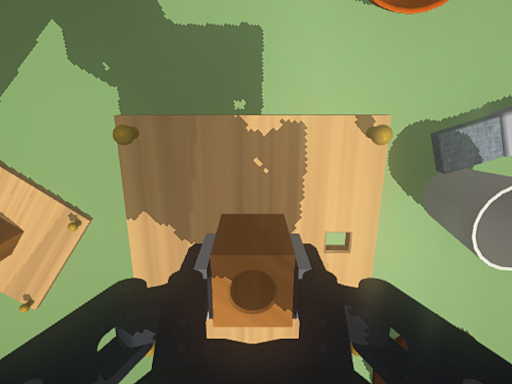

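The tier is held level with the slot visible: bore at (253,291), slot at (338,240). I'll measure the in-hand offset, then go over the post and lower until contact with the pin.

Run:
```python
from h import *
im,p=grab("wrist");e=np.array(T.current_eef_pos())
b=plane(p,(253,291),e[2]+37.5);s=plane(p,(338,241),e[2]-7.5)
print("bore-tcp",b-e,"slot",s-e,"ang",np.degrees(np.arctan2(*(s-b)[1::-1])),np.linalg.norm((s-b)[:2]))
ctrl.move_pose([541.9,-160.3,190],[180,0,112]);ctrl.hold(.3)
e=T.current_eef_pos();print(e,T.current_wrist_force())
im,p=grab("wrist");save(im[150:],"over");print(proj(p,[541.9,-160.3,127]))
ctrl.servo_line([541.9,-160.3,155],feed=60);ctrl.hold(.3);print(T.current_eef_pos(),T.current_wrist_force(),T.current_time_s())
```

```text
bore-tcp [ 2.132056   -1.32873079 37.5       ] slot [ 33.7960921  -32.59572232  -7.5       ] ang -44.63851414300676 44.49984203357064
[ 542.01700195 -159.83643061  189.95408986] [-0.17821669 -0.33031175 -2.06310039]
[251.89531727 206.14229409]
[ 542.14319095 -160.39448339  155.43676477] [ 0.63333792 -0.18593794 -2.89431054] 11.9833
```

View pics/over.png

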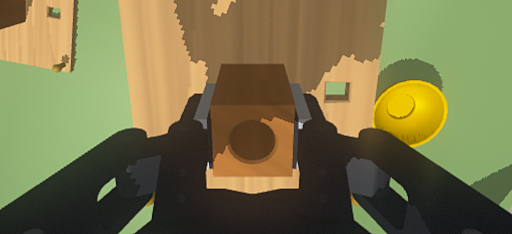

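The gripper centres on the boss, yet the camera puts the bore 2.4 mm off along tool y. That is camera bias. Correcting the stand axis for it gives about (540, −161.4), which agrees with the top camera. I'll lower there with a force guard.

Run:
```python
from h import *
x,y=540.0,-161.3
ctrl.servo_line([x,y,155],feed=30);ctrl.hold(.2)
f0=np.array(T.current_wrist_force());print(f0)
for z in(146,140,136,131,124,117,110):
    h=ctrl.servo_line([x,y,z],feed=30,max_force=6)
    ctrl.hold(.1);f=np.array(T.current_wrist_force())-f0;e=np.array(T.current_eef_pos())
    print(z,h,e.round(2),f.round(2),np.array(T.current_torque()).round(2))
    if h: break
    if z<=136: x,y=np.array([x,y])+np.clip(.15*f[:2],-.4,.4)
print(x,y,T.current_time_s(),T.current_width())
```

```text
[ 0.11323241 -0.31198596 -2.73310349]
146 False [ 540.06 -161.3   146.04] [0.56 0.66 1.17] [-0.02 -0.04  0.03]
140 False [ 540.   -161.28  139.99] [-0.37  0.12  0.09] [ 0.01 -0.01  0.  ]
136 True [ 540.37 -160.48  136.1 ] [2.37 4.23 2.56] [ 0.67 -0.65  0.04]
540.0 -161.3 13.7417 31.291885144450575
```

Run:
```python
from h import *
x,y=540.5,-160.3
f0=np.array([.1,-.3,-2.5])
ctrl.servo_line([x,y,136.5],feed=20);ctrl.hold(.1)
print(np.array(T.current_wrist_force())-f0)
for z in(134,131,127,122,117,112,107.5):
    h=ctrl.servo_line([x,y,z],feed=30,max_force=8)
    ctrl.hold(.1);f=np.array(T.current_wrist_force())-f0;e=np.array(T.current_eef_pos())
    print(z,h,e.round(2),f.round(2),np.array(T.current_torque()).round(2))
    if h: break
    x,y=np.array([x,y])+np.clip(.15*f[:2],-.4,.4)
print(x,y,T.current_time_s(),T.current_width())
```

```text
[0.52554213 2.43082197 1.54619738]
134 False [ 540.36 -160.12  133.61] [ 3.01  3.8  -1.26] [ 0.45 -0.48  0.01]
131 False [ 540.53 -159.94  130.67] [-0.61  0.91 -1.28] [ 0.21 -0.08  0.03]
127 False [ 540.72 -159.92  126.97] [0.33 1.15 0.23] [0.01 0.04 0.07]
122 False [ 540.84 -159.65  121.95] [0.46 0.21 0.21] [-0.02  0.02  0.03]
117 False [ 540.93 -159.58  116.96] [ 0.4   1.14 -0.42] [-0.01 -0.04  0.03]
112 False [ 540.96 -159.42  111.92] [ 0.65  0.38 -0.43] [-0.01  0.03 -0.03]
107.5 False [ 541.08 -159.34  107.44] [-0.3   0.31  0.09] [0.03 0.05 0.01]
541.0383145284823 -159.28480733658188 16.825 31.678428824060898
```

The bore is on the post. Next: feel for the pin with about 5 N, then turn.

```bash
cat > turn.py <<'E'
from h import *
f0z=-2.5
def turn(x,y,zt,yaw,yend,step=1.0,zdrop=2.5,F=5.0,tmax=33):
    z0=T.current_eef_pos()[2];f0=-.1
    while (yend-yaw)*step>0 and T.current_time_s()<tmax:
        yaw+=step
        ctrl.servo_line([x,y,zt],[180,0,yaw],feed=20,max_force=10)
        ctrl.hold(.03)
        e=np.array(T.current_eef_pos());f=np.array(T.current_wrist_force());fz=f[2]-f0z;m=T.current_torque()
        print(round(yaw,1),"zt %.2f"%zt,e.round(2),"f",f[:2].round(1),"fz %.1f mz %.2f"%(fz,m[2]))
        if e[2]<z0-zdrop: print("DROP");break
        zt-=np.clip((F-fz)*.1,-.6,.5)
        x,y=np.array([x,y])+np.clip(.08*(f[:2]-[.1,-.3]),-.2,.2)
    return x,y,zt,yaw
E
python3 - <<'E'
from turn import *
x,y=541.0,-159.4
h=ctrl.servo_line([x,y,97],feed=12,max_force=4.5);ctrl.hold(.1)
e=T.current_eef_pos();print(h,e,np.array(T.current_wrist_force())-[.1,-.3,-2.5],T.current_torque(),T.current_ee_rot())
if h: print(turn(x,y,e[2]-.3,112,132));
print(T.current_time_s())
E
```

```text
True [ 541.1067278  -159.408503    101.41749505] [-0.73796191 -0.93963769  6.87167158] [ 0.11719527 -0.19207242 -0.00772816] [-1.79992491e+02 -5.21701278e-02  1.11993391e+02]
113.0 zt 101.12 [ 541.43 -159.57  101.53] f [ 1.1 -0.3] fz 5.5 mz -0.02
114.0 zt 101.17 [ 541.38 -159.46  101.49] f [0.6 0. ] fz 7.1 mz 0.01
115.0 zt 101.38 [ 541.21 -159.37  101.48] f [ 0.1 -1.6] fz 6.5 mz -0.01
116.0 zt 101.53 [ 540.94 -159.26  101.41] f [0.1 1.3] fz 6.0 mz 0.04
117.0 zt 101.62 [ 540.43 -158.8   100.97] f [-1.9  3.1] fz 4.1 mz 0.12
118.0 zt 101.53 [ 540.31 -158.82  100.8 ] f [-0.9  1. ] fz 0.9 mz 0.04
119.0 zt 101.12 [ 540.72 -159.08  100.9 ] f [-0.3  0.5] fz 0.4 mz 0.06
120.0 zt 100.66 [ 540.88 -159.06  100.65] f [-0.1  0.1] fz 0.5 mz -0.01
121.0 zt 100.21 [ 540.83 -158.94  100.18] f [-0.3 -0.4] fz 1.1 mz -0.02
122.0 zt 99.82 [ 540.79 -158.95   99.8 ] f [-0.2 -0.3] fz 0.3 mz -0.03
123.0 zt 99.35 [ 540.77 -158.96   99.34] f [-0.1  0.2] fz 0.3 mz -0.00
124.0 zt 98.88 [ 540.76 -158.91   98.86] f [0.2 0.1] fz -0.1 mz 0.01
DROP
(np.float64(540.7795771963125), np.float64(-158.91589147230044), np.float64(98.8784038290958), 124.0)
20.9
```

Contact came at the pin's height, and the tier then dropped freely near 122–124°. I'll lower it the rest of the way, centring the yaw by the moment.

Run:
```python
from h import *
x,y,yaw=540.78,-158.92,123.0
f0=np.array([.1,-.3,-2.5])
for z in(98,96.5,95,93,91,89.5,88,87,86,85):
    h=ctrl.servo_line([x,y,z],[180,0,yaw],feed=15,max_force=6);ctrl.hold(.1)
    f=np.array(T.current_wrist_force())-f0;e=np.array(T.current_eef_pos());m=np.array(T.current_torque())
    print(z,h,e.round(2),f.round(2),m.round(2),np.round(T.current_ee_rot(),2),yaw)
    if h: break
    x,y=np.array([x,y])+np.clip(.12*f[:2],-.4,.4); yaw+=float(np.clip(m[2]*6,-.5,.5))
print(T.current_time_s())
```

```text
98 False [ 540.76 -158.9    98.  ] [0.6  0.55 0.1 ] [-0.05 -0.03  0.01] [-180.     -0.    123.01] 123.0
96.5 False [ 540.82 -158.84   96.44] [-0.1  -0.06  0.56] [ 0.06 -0.02 -0.07] [-1.8000e+02 -1.0000e-02  1.2306e+02] 123.05608014305443
95 False [ 540.83 -158.86   94.97] [-0.49  0.81  0.58] [-0.   -0.02 -0.06] [-180.     -0.    122.66] 122.65824464384661
93 False [ 540.77 -158.79   92.99] [ 0.42 -0.45  0.74] [ 0.03 -0.01  0.01] [-180.     -0.    122.28] 122.28330039398942
91 False [ 540.81 -158.82   90.98] [ 0.15 -0.61 -0.13] [ 0.02 -0.01  0.03] [-180.     -0.    122.34] 122.34230154040509
89.5 False [ 540.82 -158.87   89.47] [-0.38 -0.74  0.39] [-0.01  0.03  0.01] [-1.8000e+02 -1.0000e-02  1.2255e+02] 122.54898464419114
88 False [ 540.8  -158.99   87.99] [-1.71 -0.42  0.15] [ 0.   -0.01 -0.07] [-180.      0.    122.63] 122.62650907061963
87 False [ 541.   -159.13   87.61] [-0.65  1.67  6.41] [ 0.06  0.2  -0.1 ] [1.7996e+02 4.0000e-02 1.2223e+02] 122.23562038808699
86 False [ 541.21 -159.23   87.57] [-3.77  0.3  13.62] [0.21 0.81 0.17] [1.7995e+02 9.0000e-02 1.2174e+02] 121.73562038808699
85 False [ 541.35 -159.27   87.55] [-5.19  1.6  18.81] [ 0.43  1.18 -0.19] [1.7990e+02 1.3000e-01 1.2222e+02] 122.23562038808699
24.4667
```

It stopped at TCP 87.6, against 87.5 expected for fully home. Now I'll ease the load, release, retreat and look.

Run:
```python
from h import *
ctrl.servo_line([540.9,-159.05,87.4],[180,0,122.3],feed=15);ctrl.hold(.2)
print(np.array(T.current_wrist_force())-[.1,-.3,-2.5],T.current_torque())
ctrl.set_gripper(50,20);print(T.current_width(),T.current_wrist_force(),T.current_grip_force())
ctrl.servo_line([540.9,-159.05,170],feed=80)
ctrl.move_pose([541,-159,250],[180,0,122.3]);ctrl.hold(.3)
im,p=grab("wrist")
ctrl.move_pose([400,60,300],[180,0,90])
t,_=grab("top");b,_=grab("scene")
save(np.hstack([cv2.resize(im[60:300,100:420],(400,300)),cv2.resize(b[120:240,150:310],(400,300),interpolation=cv2.INTER_CUBIC)]),"end1")
save(cv2.resize(t,(768,576)),"end2");print(T.current_time_s())
```

```text
[-0.67640293  0.91717113  6.91390734] [ 0.02130075  0.14839065 -0.03699533]
50.0332280038879 [-1.2285803  -0.737723    0.45651776] 0.0
28.3833
```

View pics/end1.png

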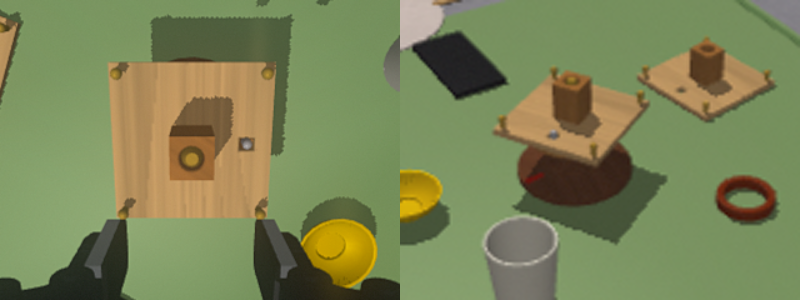

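View pics/end2.png

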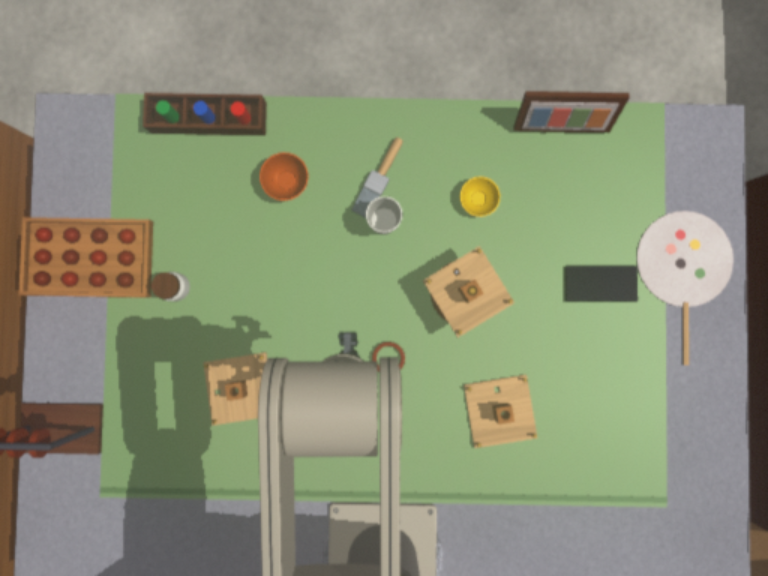

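The pin shows in the slot at (246,145), and the post top is flush in the bore at (191,158). The tier sits level at full depth, the bystanders are unmoved, and the arm is clear.

```bash
python3 -c "
from h import *
print(ctrl.job_done())"
```

```text
the job is handed in; nothing more can be done
None
```

The farthest tier is seated fully home and level on the stand with the key pin in its slot; it is released and handed in at about 28 s, the pressing force I read peaked at about 19 N, and nothing else looked moved in the final views.

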